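Fit a keyed valve rotor into its drive and hold it home

TASK

Turn the black knob on the white valve drive clockwise until it clicks past its detent, so that the orange dust cover swings off the hub and stays open. Then take the blue-handled valve rotor from the white rack, push its shaft into the hub, turning it until the key slips into the keyway, and keep pushing until the white flange sits flush on the hub. Finish holding the rotor pressed fully home against the hub's spring, do not let go, and leave the bottle, the jar and the tray where they are.

Things in the scene. Friction and masses are not known exactly. Their poses are not given: they have to be found in the camera images.
- drive: White bench-top valve drive fixed to the table, 190 (x) x 200 (y) x 70 mm high, wine-red cheeks. Origin on the table under the vertical hub axis, z up; in its frame the housing spans x -115..75, y -65..135 mm; the dark display is on its -x face. Its yaw is within 0.3 rad of the world's.
- hub_face (a point): Centre of the hub's mouth, on the hub axis, 78 mm above the table (axes of the drive). Brass hub 40 mm across in an aluminium collar of 62 mm, both flush at this height; round bore of 22 mm with one keyway 9 mm wide reaching 17 mm from the axis, open at the top, full depth. The hub turns only if forced (0.6 N m), so it stays put while a key rubs on its face.
- keyway_mid (a point): A point of the drive on the hub's face, 14 mm from the hub axis in the drive's +x direction: the middle of the keyway's possible places, NOT the keyway. The real keyway differs every time, within 0.6 rad about the hub axis either side of this point; look for the slot and the red mark on the rim beside it, or feel for it by turning. The orange cover hides it at first.
- cover (a joint): Black knob on the drive, carrying the orange dust cover; rad, grows clockwise seen from above. Starts at 0, with the cover 3 mm above the hub's mouth. A spring detent resists with about 0.15 N m at most, up to about 0.75 rad; then it clicks over and snaps by itself to its stop at 1.3 rad, the cover well clear of the hub.
- cover_grip (a point): On the knob's vertical axis at gripping height, 114 mm above the table, 90 mm from the hub axis in the drive's +y direction. The knob's bar grip is 14 mm thick, 42 mm long, top 129 mm above the table, sides free down to 92 mm; at joint value 0 it lies along the drive's y, and turns with the knob. The cover (at 81 to 85 mm, round end 50 mm across) points to the hub at 0.
- rotor: Valve rotor, about 0.25 kg. Origin on its axis at the underside of its white flange (48 mm across, 5 mm thick); z up along the axis, x towards the key, which a red pointer on the blue handle shows. At the start it hangs upright in the rack, flange on the rack's top, 50 mm above the table, x within 0.7 rad of the world's.
- rotor_tip (a point): Lower end of the rotor's steel shaft, on the axis, 36 mm below the flange's underside. Shaft 20 mm in diameter, nose tapering over its last 8 mm to 12 mm. The key is 6 mm wide, reaches 15 mm from the axis and runs from the flange 24 mm down: the last 12 mm are plain round and enter the bore before the key meets the hub's face (flange then 24 mm above the hub).
- rotor_grip (a point): Middle of the rotor's blue bar handle, on the axis, 31 mm above the flange's underside: the place to grip, across the 14 mm thickness (rotor's y). The bar is 40 mm long (rotor's x) and rises from the flange to 48 mm above the flange's underside. 40 N of grip holds it well.
- ejector (a joint): Spring ejector in the hub's bore, its top 28 mm below the mouth; m pressed down. 0 when free; the shaft's end meets it when the flange is 8 mm above the hub; 0.008 with the flange flush. It pushes back with 6 N at first and 10 N when flush, so a rotor let go is lifted out by up to 8 mm.
- rack: White block fixed to the table, 90 x 90 x 50 mm high, with a hole of 33 mm through its middle in which the rotor hangs. Origin at the centre of its underside.
- bottle: Bystander: clear bottle with a blue cap, 60 mm across, 120 mm high; origin at the centre of its underside.
- jar: Bystander: amber jar with a red cap, 42 mm across, 60 mm high; origin at the centre of its underside.
- tray: Bystander: white divided tray, 70 x 100 x 35 mm high; origin at the centre of its underside.

How it is judged:
By the outcome, as a careful person would: the job done as asked, in the order asked, and still so for the second after the job is handed in, while the arm keeps its last pose, push and grip.
It also fails if it takes over 67 s, if anything falls off the work surface, if the arm or the gripper's body presses on something with over 40 N, if the wrist force passes 120 N, or if a joint passes its speed limit or range.

ROBOT

A 6-joint arm with a two-finger parallel gripper is mounted at the origin on the work surface. World frame = base frame: x ahead of the robot, y to its left, z up, the work surface at z = 0. Lengths are in m, angles in rad, forces in N, time in s.
With the tool pointing down it reaches from about 0.3 to 0.775 m from the base axis. Payload 14.6 kg.
Tool frame: the origin (TCP) lies at the very end of the fingers, on their centre line; the grasp point (between the pads) lies 19 mm behind it; z points along the fingers, y is the line along which they close (so a half turn about z gives the same grasp; the last joint's range is limited). The gripper opens to 94 mm and grips with 3 to 60 N. Pads are 16 mm wide; open, the fingers measure 119 mm over their backs; the gripper's body (75 mm by 177 mm) begins 78 mm behind the grasp point.
Start: joints at [-1.271, 0.3, 1.521, -0, 1.321, -0.067], TCP at [0.197, -0.513, 0.184] pointing down, gripper open.
Joint ranges: [-3.03, 3.03], [-0.79, 2.21], [0.23, 2.52], [-1.04, 4.18], [0, 3.07], [-2.55, 2.55]. Speed limits (rad/s): [2.22, 2.22, 2.57, 3.14, 3.14, 3.14].

INTERFACE

Orientations are given as a unit quaternion [x, y, z, w].
In Python, from station import r, effector, grab_frame, sensors gives the robot as it stands. Calls block until the motion is done:
- r.move_pose(position, orientation): joint-space move of the TCP to a pose.
- r.move_straight(position, ori=None, rate=0.15): straight line of the TCP; ori=None keeps the orientation; rate is the mean speed in m/s.
- r.goto_joints(angles): joint-space move.
- effector.command_gripper(opening, newtons=None): finger opening in m; newtons is the grip in N (None keeps the last); returns when the fingers have stopped.
- r.wait(seconds).
- r.ik(position, orientation): joint angles nearest the present ones, or None.
- grab_frame(name): name is "side" or "top"; returns a dict with "frame" (400x640x3 uint8, red, green, blue), "intrinsics" (3x3 intrinsics, pixels), "dist" ([k1, k2, p1, p2, k3] as OpenCV has them; the pictures are not rectified), "origin" and "rotation" of the camera in the world. Camera axes: x right, y down, z forward; pixel columns grow to the right and rows downward; lengths in m; the calibration is good to about 2 mm. A picture is of the moment at which its call begins. There is no depth.
A pose or a line that the arm cannot do raises r.IKError and nothing moves.
- r.job_done(): hands the job in; it is judged then, once.
Readings, each from a call of its own:
- sensors.current_clock(): time.
- sensors.current_joints(): joint angles.
- sensors.current_qd(): joint speeds.
- sensors.current_effort(): joint torques, N m.
- sensors.current_ee_pos(): TCP position.
- sensors.current_ee_rot(): TCP orientation.
- sensors.current_contact_force(): force on the tool from outside, world axes, zero at the start.
- sensors.current_torque(): the same for the moment, N m.
- sensors.current_width(): finger opening in m.
- sensors.current_finger_force(): force on a finger pad.
Only numpy, scipy, OpenCV 4.12 (cv2) and the standard library are available. Lean on these libraries where they do the work, as an engineer would, in place of code of your own. Each camera call takes 0.05 s, during which the arm holds its last target. There are 200 camera calls.

## Working session

There is one attempt and no reset: what is moved stays moved. The work goes in short steps, each a Python script; the robot and the scene stay as the last script left them, time stands still between calls to the robot, and variables do not carry over. Pictures are saved under pics/ and viewed, at most 10 in all, crops included, and the job is handed in when it is done.

```bash
ls; mkdir -p pics
python3 - <<'E'
from station import r,effector,grab_frame,sensors
import cv2,numpy as np
for n in("side","top"):
    f=grab_frame(n); cv2.imwrite(f"pics/{n}0.png",f["frame"][:,:,::-1])
    print(n,f["intrinsics"],f["dist"],f["origin"],f["rotation"])
print(sensors.current_clock(),sensors.current_ee_rot())
E
```

```text
pics
side [[405.53433557   0.         327.33255915]
 [  0.         405.53433557 205.00030474]
 [  0.           0.           1.        ]] [-0.0475967  0.         0.         0.         0.       ] [0.29840958 0.73990789 0.63333549] [-0.13056536  0.88535334 -0.44238953  0.05825506]
top [[448.70949239   0.         328.12178584]
 [  0.         448.70949239 190.91091398]
 [  0.           0.           1.        ]] [0.02042593 0.         0.         0.         0.        ] [0.31057646 0.03592192 1.09808328] [-0.69499572  0.7123778  -0.07696392  0.05979447]
0.1 [ 9.83229825e-01  1.82370073e-01 -5.50205995e-05 -5.14631604e-04]
```

View pics/side0.png

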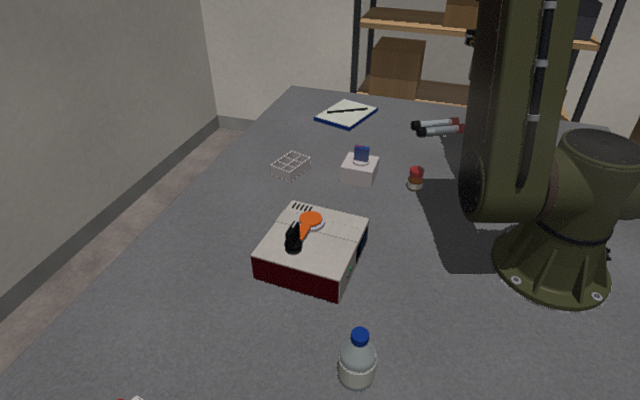

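View pics/top0.png

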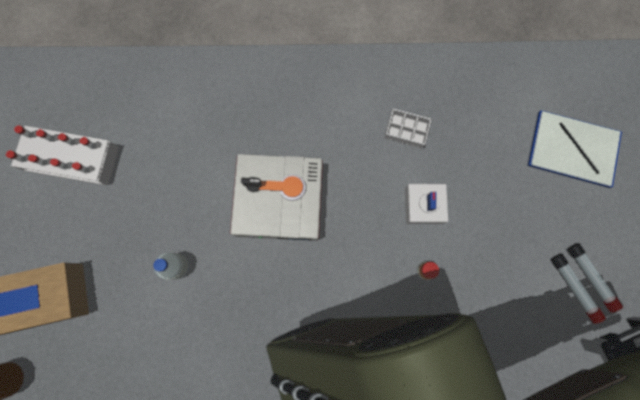

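The side view shows the drive at about (310,250), the knob at (293,238) and the rack at (360,165). In the top view the hub and cover are at (292,187), the knob at (252,184), the rotor at (430,201), the bottle at (168,265), the jar at (429,269) and the tray at (409,127).

```bash
cat > h.py <<'E'
from station import r,effector,grab_frame,sensors
import cv2,numpy as np
from scipy.spatial.transform import Rotation as R
def rays(f,px):
    u=cv2.undistortPoints(np.float64(px).reshape(-1,1,2),f["intrinsics"],f["dist"])[:,0]
    return R.from_quat(f["rotation"]).apply(np.c_[u,np.ones(len(u))])
def cast(f,px,z):
    d=rays(f,px); o=np.array(f["origin"]); return o+d*((z-o[2])/d[:,2])[:,None]
def proj(f,P):
    Rm=R.from_quat(f["rotation"]).inv(); p=Rm.apply(np.atleast_2d(P)-f["origin"])
    return cv2.projectPoints(p,np.zeros(3),np.zeros(3),f["intrinsics"],np.array(f["dist"]))[0][:,0]
def hsv(f): return cv2.cvtColor(f["frame"],cv2.COLOR_RGB2HSV)
def mask(f,lo,hi,box): # box u0,v0,u1,v1
    m=cv2.inRange(hsv(f),np.array(lo),np.array(hi)); k=np.zeros_like(m); u0,v0,u1,v1=box
    k[v0:v1,u0:u1]=m[v0:v1,u0:u1]; return k
def big(m): return max(cv2.findContours(m,cv2.RETR_EXTERNAL,cv2.CHAIN_APPROX_NONE)[0],key=cv2.contourArea)
def pts(m): return np.argwhere(m)[:,::-1]
def down(a): # tool down, tool y axis at world angle a
    y=np.array([np.cos(a),np.sin(a),0]);z=np.array([0,0,-1.]);return R.from_matrix(np.c_[np.cross(y,z),y,z]).as_quat()
E
python3 - <<'E'
from h import *
t=grab_frame("top"); s=grab_frame("side")
m=mask(t,(5,150,120),(18,255,255),(200,130,340,260)); c=pts(m); print("orange",c.min(0),c.max(0),len(c))
c=c[c[:,0]>278]; q=cast(t,c,.085)
cc,rad=cv2.minEnclosingCircle(q[:,:2].astype(np.float32)); print("hub",cc,rad)
s_o=mask(s,(5,150,120),(18,255,255),(240,190,380,300)); print("side orange",pts(s_o).min(0),pts(s_o).max(0)); 
k=mask(t,(0,0,0),(180,255,60),(236,165,275,200)); print("knob",cv2.minAreaRect(big(k)),cast(t,[pts(k).mean(0)],.129))
# housing top
w=mask(t,(0,0,120),(180,60,255),(215,140,335,250)); w=cv2.morphologyEx(w,cv2.MORPH_CLOSE,np.ones((25,25)))
b=cv2.boxPoints(cv2.minAreaRect(big(w))); q=cast(t,b,.07); print("house",b,q,np.linalg.norm(np.diff(q,axis=0),axis=1))
w=mask(t,(0,0,130),(180,60,255),(395,170,460,235)); w=cv2.morphologyEx(w,cv2.MORPH_CLOSE,np.ones((15,15)))
b=cv2.boxPoints(cv2.minAreaRect(big(w))); q=cast(t,b,.05); print("rack",b,q,np.linalg.norm(np.diff(q,axis=0),axis=1),q.mean(0))
bl=mask(t,(105,100,30),(130,255,255),(395,170,460,235)); q=cast(t,pts(bl),.098); print("blue",len(q),q.mean(0),cv2.minAreaRect(q[:,:2].astype(np.float32)*1000))
rd=mask(t,(0,120,60),(8,255,255),(395,170,460,235))|mask(t,(170,120,60),(180,255,255),(395,170,460,235)); print("red",pts(rd).mean(0),len(pts(rd)),cast(t,[pts(rd).mean(0)],.098))
bs=mask(s,(105,80,30),(130,255,255),(330,130,390,190)); print("side blue",pts(bs).mean(0),len(pts(bs)))
im=np.hstack([cv2.resize(t["frame"][140:250,220:330],(396,396),interpolation=2),cv2.resize(t["frame"][170:235,395:460],(396,396),interpolation=2)])
cv2.imwrite("pics/crop1.png",im[:,:,::-1])
E
```

```text
orange [261 178] [301 195] 376
hub (0.5237048864364624, 0.09594865143299103) 0.026117432862520218
side orange [300 211] [321 239]
knob ((252.0, 184.5), (5.0, 16.0), 90.0) [[0.51918995 0.17758333 0.129     ]]
house [[214.99997 139.99997]
 [333.99997 139.99997]
 [333.99997 248.99997]
 [214.99997 248.99997]] [[ 0.64101722  0.27307099  0.07      ]
 [ 0.63555634 -0.00925899  0.07      ]
 [ 0.37688931 -0.00166458  0.07      ]
 [ 0.38389572  0.2675407   0.07      ]] [0.28238279 0.25877849 0.26929644]
rack [[408. 222.]
 [408. 178.]
 [449. 178.]
 [449. 222.]] [[ 0.43701035 -0.17866214  0.05      ]
 [ 0.54316286 -0.1851872   0.05      ]
 [ 0.54097262 -0.28404118  0.05      ]
 [ 0.43473608 -0.27561311  0.05      ]] [0.10635287 0.09887824 0.10657032] [ 0.48897048 -0.23087591  0.05      ]
blue 83 [ 0.47493754 -0.22473146  0.098     ] ((478.00909423828125, -225.4202880859375), (36.62486267089844, 15.618494987487793), 3.0486512184143066)
red [nan nan] 0 [[nan nan nan]]
side blue [361.03243243 152.44864865] 185<stdin>:14: RuntimeWarning: Mean of empty slice.
  ret = um.true_divide(
```

View pics/crop1.png

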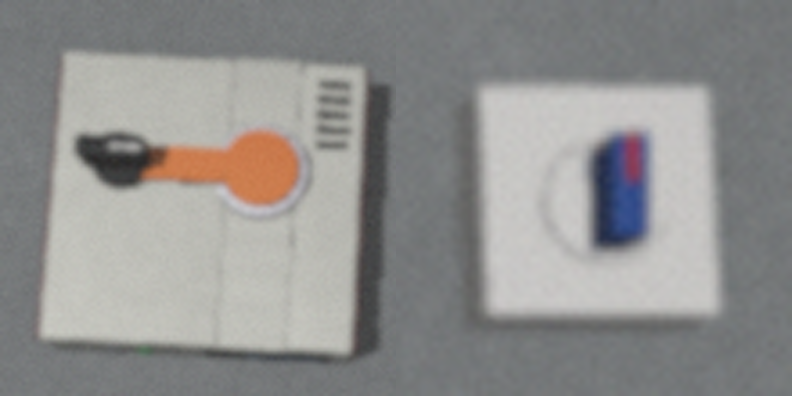

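The crop shows the housing corners clearly at top-frame px (238.1,154.4), (321.7,158.9), (317.8,238.6) and (231.1,234.4). The rotor's handle lies along the image's vertical, with the red pointer at (434,196) on its far (+x) half. The flange circle is at about (428.7,203.7).

Run:
```python
from h import *
t=grab_frame("top"); s=grab_frame("side")
q=cast(t,[(238.1,154.4),(321.7,158.9),(317.8,238.6),(231.1,234.4)],.07)[:,:2]
TL,TR,BR,BL=q; print(q, [np.linalg.norm(a-b) for a,b in((TL,TR),(TR,BR),(BR,BL),(BL,TL))])
def ang(v): return np.arctan2(v[1],v[0])
print("yaw",ang(TL-TR)-np.pi/2,ang(BL-BR)-np.pi/2,ang(TL-BL),ang(TR-BR))
yaw=np.mean([ang(TL-TR)-np.pi/2,ang(BL-BR)-np.pi/2,ang(TL-BL),ang(TR-BR)])
Rz=R.from_euler('z',yaw).as_matrix()[:2,:2]
print("hub from corners",q.mean(0)-Rz@np.array([-.02,.035]), yaw)
hub=np.array([.5237,.0959]); kn=hub+Rz@[0,.09]; print("knob pred",kn)
for n,f in(("t",t),("s",s)): print(n,"proj knob top",proj(f,[*kn,.129]),"hub",proj(f,[*hub,.085]))
# side cover: fit disc end
m=mask(s,(5,150,120),(18,255,255),(240,190,380,300)); q=cast(s,pts(m),.085)[:,:2]; d=(q-hub)@Rz
print("side orange drive frame ext",d.min(0),d.max(0)); q=cast(t,pts(mask(t,(5,150,120),(18,255,255),(200,130,340,260))),.085)[:,:2]; d=(q-hub)@Rz; print("top",d.min(0),d.max(0))
k=mask(s,(0,0,0),(180,255,60),(275,210,312,262)); x=pts(k); print("side knob",x.min(0),x.max(0))
print("flange",cast(t,[(428.7,203.7)],.055),"red",cast(t,[(434.1,195.9)],.098))
h=hsv(t); m=mask(t,(100,100,90),(180,255,255),(395,170,460,235)); q=cast(t,pts(m),.098)[:,:2]; print("top face",len(q),q.min(0),q.max(0),cv2.minAreaRect((q*1000).astype(np.float32)))
h=hsv(s)
bs=mask(s,(105,80,30),(130,255,255),(330,130,390,190)); x=pts(bs); print("side blue",x.min(0),x.max(0)); 
for p in ([.474,-.228],[.478,-.228],[.482,-.228]): print(proj(s,[[*p,.098],[*p,.055]]).round(1).tolist(),proj(t,[[*p,.098],[*p,.055]]).round(1).tolist())
im=np.hstack([cv2.resize(s["frame"][195:265,270:340],(396,396),interpolation=2),cv2.resize(s["frame"][140:190,335:385],(396,396),interpolation=2)])
cv2.imwrite("pics/crop2.png",im[:,:,::-1])
```

```text
[[0.60456352 0.21825015]
 [0.58952942 0.02124079]
 [0.40143565 0.03468332]
 [0.41600073 0.23189008]] [np.float64(0.19758216389411012), np.float64(0.1885735060940064), np.float64(0.1977438898702022), np.float64(0.18905546879339677)]
yaw -0.07616396156394378 -0.07372305436485882 -0.07221049088502417 -0.07134587373099154
hub from corners [0.52026321 0.09014432] -0.07336084513620458
knob pred [0.53029656 0.18565793]
t proj knob top [[247.91575863 179.36742511]] hub [[290.01659567 185.5005448 ]]
s proj knob top [[289.94857563 227.17467764]] hub [[308.41289329 217.72551681]]
side orange drive frame ext [-0.02730859 -0.02459969] [0.02065559 0.06874048]
top [-0.02209237 -0.02556293] [0.01825648 0.06391465]
side knob [285 222] [301 253]
flange [[ 0.47872267 -0.22940909  0.055     ]] red [[ 0.48947776 -0.23206492  0.098     ]]
top face 81 [ 0.46166192 -0.23325874] [ 0.49635    -0.22072722] ((478.9535217285156, -227.6457061767578), (11.380077362060547, 35.05964660644531), 85.93473052978516)
side blue [347 130] [368 160]
[[363.5, 146.3], [362.5, 159.9]] [[432.8, 202.6], [428.2, 205.7]]
[[362.1, 146.1], [361.1, 159.7]] [[432.7, 200.9], [428.1, 204.0]]
[[360.6, 145.8], [359.7, 159.5]] [[432.6, 199.2], [428.0, 202.3]]
```

View pics/crop2.png

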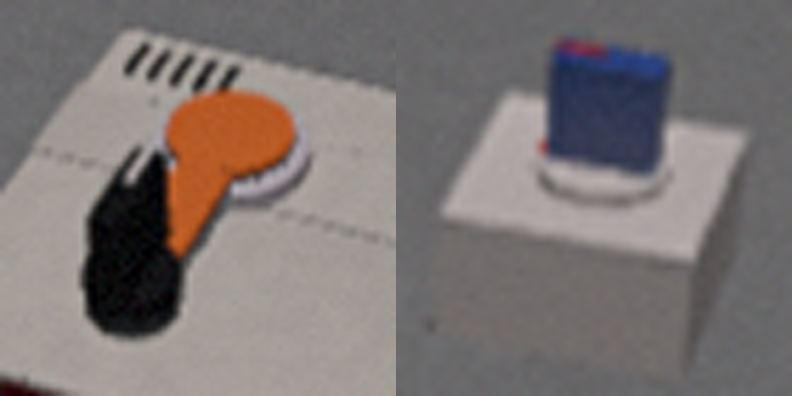

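The side crop shows the knob's bar top near (293,225), its round base centred at about u=293, and the rotor upright with its red pointer at the top left. The top-view collar centre is about (293.1,186.7) and the knob base about (253.9,184.4). I'll reconcile those numbers next.

Run:
```python
from h import *
t=grab_frame("top"); s=grab_frame("side"); yaw=-.0734
Rz=R.from_euler('z',yaw).as_matrix()
print("collar",cast(t,[(293.06,186.7)],.078), "knob base",cast(t,[(253.9,184.4)],.092))
# cover disc: circle fit to outline points on disc side in each view
for n,f,box in(("top",t,(200,130,340,260)),("side",s,(240,190,380,300))):
    c=big(mask(f,(5,150,100),(18,255,255),box))[:,0]; q=cast(f,c,.085)[:,:2]
    d=(q-[.522,.094])@Rz[:2,:2]; k=(d[:,1]<.012); A=np.c_[2*d[k],np.ones(k.sum())]
    x=np.linalg.lstsq(A,(d[k]**2).sum(1),rcond=None)[0]; rad=np.sqrt(x[2]+x[0]**2+x[1]**2); print(n,"disc",np.array([.522,.094])+Rz[:2,:2]@x[:2],rad,k.sum())
for n,f,box in(("top",t,(232,165,285,202)),("side",s,(275,210,312,262))):
    x=pts(mask(f,(0,0,0),(180,255,85),box)); print(n,"black",x.min(0),x.max(0),x.mean(0))
for hub in([.5205,.0935,0],):
  for dx in(-.007,.007):
    for dy in(.069,.111): print(dx,dy,[proj(f,hub+Rz@[dx,dy,.129]).round(1).tolist() for f in(t,s)])
```

```text
collar [[0.52217673 0.08930692 0.078     ]] knob base [[0.52661977 0.17770106 0.092     ]]
top disc [0.52201515 0.09094812] 0.019845769775764747 37
side disc [0.51994336 0.0954145 ] 0.023192011731444976 33
top black [242 178] [261 190] [251.1409396  184.34228188]
side black [285 210] [309 254] [293.4739229 239.430839 ]
-0.007 0.069 [[[258.3, 184.3]], [[299.7, 221.1]]]
-0.007 0.111 [[[239.2, 183.4]], [[290.7, 234.3]]]
0.007 0.069 [[[258.8, 178.1]], [[293.2, 219.5]]]
0.007 0.111 [[[239.7, 177.2]], [[283.9, 232.5]]]
```

Hub is about (0.521, 0.0905), yaw −0.073; the corners, collar and knob base agree within ~3 mm. Next I go to the knob, grip it lightly and check the side force.

Run:
```python
from h import *
yaw=-.073; hub=np.array([.521,.0905]); kn=hub+R.from_euler('z',yaw).as_matrix()[:2,:2]@[0,.09]
r.move_pose([*kn,.20],down(yaw)); effector.command_gripper(.045,10)
print(sensors.current_clock(),sensors.current_joints(),sensors.current_contact_force())
t=grab_frame("top"); s=grab_frame("side")
r.move_straight([*kn,.096],rate=.1); f0=np.array(sensors.current_contact_force())
effector.command_gripper(.0,10); r.wait(.2)
print(sensors.current_clock(),sensors.current_width(),f0,sensors.current_contact_force(),sensors.current_torque(),sensors.current_finger_force())
s=grab_frame("side"); cv2.imwrite("pics/s1.png",cv2.resize(s["frame"][150:300,220:420],(800,600))[:,:,::-1])
```

```text
4.0 [2.63591254e-01 3.04763962e-01 1.47699581e+00 1.10644296e-05
 1.35982940e+00 3.36568290e-01] [-0.07661593 -0.97569889  0.5280835 ]
6.075 0.013708995445584925 [-0.76055204  0.49645812  0.70681695] [2.1692301  1.14335762 0.69513962] [-0.08330091 -0.27790404  0.02974253] 10.000493824481964
```

View pics/s1.png

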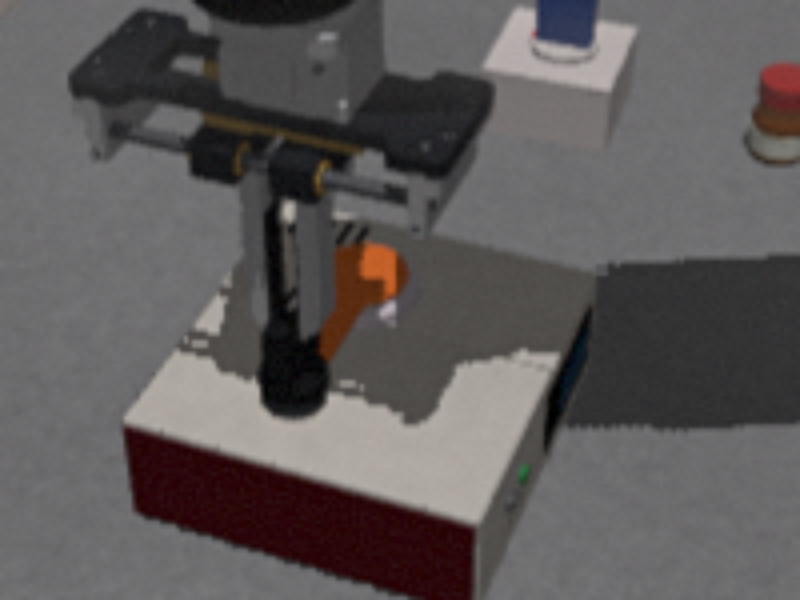

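The fingers hold the knob bar: width 13.7 mm, only ~2 N of side force. Now I turn it clockwise in steps.

Run:
```python
from h import *
yaw=-.073; hub=np.array([.521,.0905]); kn=hub+R.from_euler('z',yaw).as_matrix()[:2,:2]@[0,.09]
effector.command_gripper(0,20)
for a in(.3,.6,.85,1.05,1.22):
    r.move_pose([*kn,.096],down(yaw-a))
    print(a,np.round(sensors.current_contact_force(),1),np.round(sensors.current_torque(),2),round(sensors.current_width(),4),sensors.current_clock())
effector.command_gripper(.05,20); print(sensors.current_clock())
r.move_straight([*kn,.2],rate=.2)
rg=[.479,-.2285]; r.move_pose([*rg,.2],down(-.1+np.pi/2)); print(sensors.current_clock(),sensors.current_joints())
t=grab_frame("top"); s=grab_frame("side")
np.savez("f2.npz",t=t["frame"],s=s["frame"])
im=np.hstack([cv2.resize(t["frame"][140:250,220:330],(396,396),interpolation=2),cv2.resize(s["frame"][190:270,270:350],(396,396),interpolation=2)])
cv2.imwrite("pics/crop3.png",im[:,:,::-1])
```

```text
0.3 [-4.2  0.3  5. ] [0.1  0.84 0.03] 0.0137 6.7333
0.6 [-8.4  2.7  7.1] [0.45 1.68 0.03] 0.014 7.125
0.85 [-10.4   4.8   8.4] [0.84 2.09 0.01] 0.0138 7.475
1.05 [-12.4   6.8   8.8] [ 1.35  2.38 -0.05] 0.0137 7.7833
1.22 [-13.    8.5   8.3] [ 1.76  2.45 -0.12] 0.0134 8.0667
8.8
12.4333 [-5.13772170e-01  2.44510592e-01  1.55363515e+00  3.12778595e-05
  1.34353240e+00 -1.98450052e+00]
```

View pics/crop3.png

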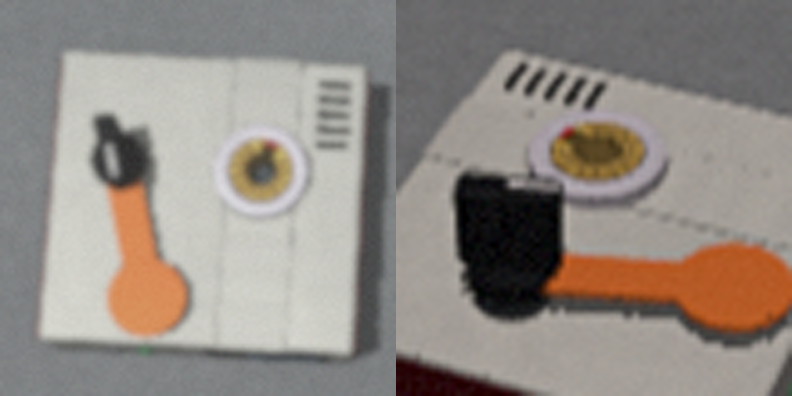

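The cover is open at its stop and clear of the hub. The top view shows the brass hub at about crop (262,172), i.e. px (292.8,187.8). The red mark is at crop (270,145), with the dark slot on the same bearing.

Run:
```python
from h import *
t=grab_frame("top"); s=grab_frame("side")
H={}
for n,f,box in(("top",t,(275,170,312,206)),("side",s,(290,205,335,240))):
    m=mask(f,(12,70,50),(32,255,255),box); c=cv2.convexHull(big(m)); q=cast(f,c[:,0],.078)[:,:2]
    (e,ax,an)=cv2.fitEllipse((q*1000).astype(np.float32)); 
    rd=mask(f,(0,110,60),(9,255,255),box)|mask(f,(168,90,60),(180,255,255),box); p=cast(f,pts(rd),.078)[:,:2]
    d=p.mean(0)*1000-e; print(n,"hub",e,ax,"red",len(p),p.mean(0),np.hypot(*d),"ang",np.arctan2(d[1],d[0]))
    # white collar
    w=mask(f,(110,8,150),(165,60,255),box) ; q=cast(f,pts(w),.078)[:,:2]; 
    if len(q): print(" collar",len(q),q.min(0),q.max(0),(q.min(0)+q.max(0))/2)
    # dark slot
    g=mask(f,(0,0,0),(180,255,75),box); q=cast(f,pts(g),.078)[:,:2]*1000-e; k=np.hypot(*q.T)<18; 
    if k.any(): print(" dark",k.sum(),q[k].mean(0), (q[k][np.hypot(*q[k].T)>11]).round(0).tolist())
```

```text
top hub (521.8665161132812, 91.82658386230469) (37.30086898803711, 37.848880767822266) red 2 [0.53800194 0.08577834] 17.231748983158173 ang -0.358632772222638
 collar 52 [0.49541758 0.06396171] [0.54786579 0.11718283] [0.52164169 0.09057227]
 dark 4 [0.87817422 1.65894809] []
side hub (520.2481079101562, 94.22702026367188) (39.26240921020508, 40.30540084838867) red 4 [0.53716358 0.08649128] 18.60039943115723 ang -0.4289226927169982
 collar 137 [0.49082731 0.066175  ] [0.54911173 0.1233183 ] [0.51996952 0.09474665]
 dark 4 [ 3.77378292 -6.34979109] [[12.0, -7.0], [11.0, -4.0]]
```

Hub ≈ (0.521, 0.0925), keyway at about −0.39 rad. Next I grasp the rotor, lift it and carry it above the hub, then look.

Run:
```python
from h import *
rg=[.479,-.2285]; a=-.1+np.pi/2
r.move_straight([*rg,.063],rate=.12); print(np.round(sensors.current_contact_force(),1))
effector.command_gripper(0,40); r.wait(.1)
print(sensors.current_width(),np.round(sensors.current_contact_force(),1),np.round(sensors.current_torque(),2))
r.move_straight([*rg,.2],rate=.15); print(np.round(sensors.current_contact_force(),2))
ka=-.39; hub=[.521,.0925]
r.move_pose([*hub,.20],down(ka+np.pi/2)); 
r.move_straight([*hub,.078+.045+.012],rate=.15); r.wait(.2)
print(sensors.current_clock(),sensors.current_joints().round(2),np.round(sensors.current_contact_force(),2),np.round(sensors.current_torque(),2),sensors.current_ee_pos(),sensors.current_width())
t=grab_frame("top"); s=grab_frame("side")
im=np.hstack([cv2.resize(t["frame"][140:240,240:340],(396,396),interpolation=2),cv2.resize(s["frame"][160:240,270:350],(396,396),interpolation=2)])
cv2.imwrite("pics/crop4.png",im[:,:,::-1])
```

```text
[-0.4 -0.8  0.7]
0.013561880730086018 [ 0.4 -0.7  0.1] [-0.12 -0.13  0.01]
[-0.75 -0.39 -1.98]
17.75 [ 0.11  0.3   1.64  0.    1.2  -1.07] [-0.5   0.22 -1.74] [ 0.04 -0.15 -0.05] [0.52146067 0.09246931 0.13599916] 0.013571395593117557
```

View pics/crop4.png

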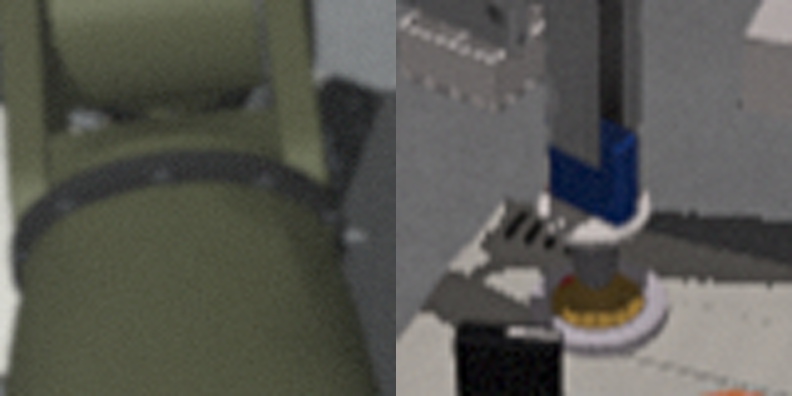

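The rotor is upright in the grip, with the shaft tip centred above the brass hub in the side view. The arm hides the hub from the top camera. Now a guarded descent with force feedback.

```bash
cat >> h.py <<'E'
def F(): return np.mean([np.array(sensors.current_contact_force()) for _ in range(3)],0)
def step(p,a,rate=.05):
    r.move_straight(list(p),down(a),rate=rate); r.wait(.05); return F()
E
python3 - <<'E'
from h import *
ka=-.39; a=ka+np.pi/2; xy=np.array([.521,.0925]); b=F(); b[:2]=b[:2]
for z in np.arange(.132,.1155,-.002):
    f=step([*xy,z],a)-b; print(round(z,4),f.round(1),np.array(sensors.current_ee_pos()).round(4))
    if np.hypot(*f[:2])>4: xy=xy+np.clip(f[:2]*.0002,-.001,.001)
    if f[2]>12: break
print(xy,sensors.current_clock(),np.round(sensors.current_torque(),2))
E
```

```text
0.132 [-0.1  0.3 -0.2] [0.521  0.0925 0.1319]
0.13 [-1.2  1.  -0.7] [0.521  0.0925 0.1299]
0.128 [-0.5  1.  -0.6] [0.521  0.0925 0.1279]
0.126 [-1.  -0.2 -0.1] [0.521  0.0925 0.1259]
0.124 [0.3 0.7 0.1] [0.521  0.0925 0.1239]
0.122 [-0.7 -0.  -0.1] [0.521  0.0925 0.1219]
0.12 [-0.7 -0.2 -0. ] [0.521  0.0925 0.12  ]
0.118 [-1.2 -0.  -1.1] [0.5209 0.0925 0.1179]
0.116 [-0.6 -0.1 -0.4] [0.5209 0.0925 0.1159]
[0.521  0.0925] 20.55 [ 0.19 -0.06  0.02]
```

The nose entered the bore without lateral force. I continue to the key's height and search in yaw if it meets the face.

Run:
```python
from h import *
ka=-.39; xy=np.array([.521,.0925]); b=np.array([-.9,.2,-2.0]); z=.116; k=ka; n=0; 
offs=[s*d for d in np.arange(.05,.5,.05) for s in(1,-1)]
while z>.0895:
    z-=.0015; f=step([*xy,z],k+np.pi/2)-b; print(round(z,4),round(k,2),f.round(1),round(sensors.current_torque()[2],2))
    if np.hypot(*f[:2])>4: xy=xy+np.clip(f[:2]*.0002,-.0008,.0008)
    if f[2]>10 and z>.1005:       # key on the face: back off a little and turn
        if n>=len(offs): break
        z+=.0015; step([*xy,z],k+np.pi/2); k=ka+offs[n]; n+=1; 
    elif f[2]>25 or sensors.current_clock()>45: break
print(xy,k,sensors.current_clock(),sensors.current_ee_pos(),sensors.current_width())
```

```text
0.1145 -0.39 [ 1.1  0.3 -0.4] 0.05
0.113 -0.39 [ 0.6  0.5 -0.6] 0.0
0.1115 -0.39 [1.5 0.4 0.1] -0.0
0.11 -0.39 [ 1.7  0.8 -1. ] 0.01
0.1085 -0.39 [1.1 0.7 0.4] -0.06
0.107 -0.39 [ 0.4  0.3 -0.2] -0.01
0.1055 -0.39 [1.3 0.3 0.6] 0.03
0.104 -0.39 [1.1 0.1 0. ] 0.03
0.1025 -0.39 [ 0.5  0.3 -0.3] 0.02
0.101 -0.39 [0.3 0.8 0.7] 0.03
0.0995 -0.39 [0.4 0.2 0. ] -0.05
0.098 -0.39 [0.2 0.3 4.9] -0.01
0.0965 -0.39 [0.4 0.4 6.6] -0.03
0.095 -0.39 [0.1 0.6 7. ] -0.01
0.0935 -0.39 [0.3 1.2 7.5] -0.05
0.092 -0.39 [0.7 1.1 8.6] -0.02
0.0905 -0.39 [ 0.2  1.  10. ] -0.03
0.089 -0.39 [-8.2 -1.  24.3] 0.01
[0.5202     0.09229332] -0.39 25.95 [0.5213959  0.09243025 0.0908288 ] 0.013734282912875966
```

The key slid straight in, the ejector spring engaged at the expected height, and then the flange met the hub. I'll settle it, press a bit more and check by picture.

Run:
```python
from h import *
b=np.array([-.9,.2,-2.0])
for z in (.089,.088):
    f=step([.521,.0925,z],-.39+np.pi/2)-b; r.wait(.4); f=F()-b; print(z,f.round(1),np.round(sensors.current_torque(),2),sensors.current_ee_pos())
t=grab_frame("top"); s=grab_frame("side")
im=np.hstack([cv2.resize(s["frame"][185:265,270:350],(396,396),interpolation=2),cv2.resize(s["frame"],(396,248))[:, :] if 0 else cv2.resize(s["frame"][120:400,240:440],(283,396))])
cv2.imwrite("pics/crop5.png",im[:,:,::-1]); print(sensors.current_clock(),sensors.current_width())
```

```text
0.089 [-8.6 -0.7 25.1] [-0.12  1.73  0.08] [0.5213941 0.0924808 0.0908347]
0.088 [-13.7  -1.1  35. ] [-0.3   2.77  0.04] [0.52147802 0.09249498 0.09079486]
27.45 0.013525519744115411
```

View pics/crop5.png

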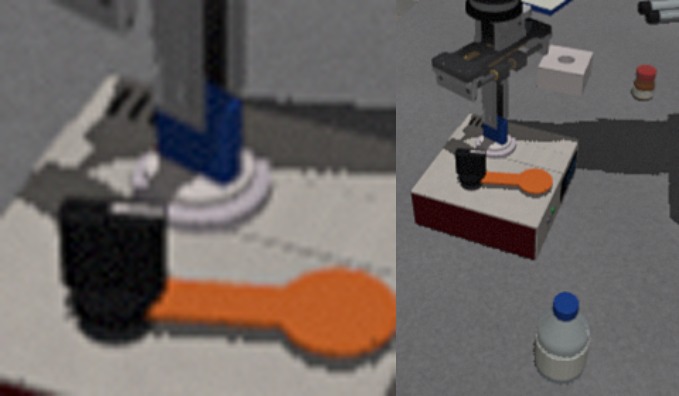

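The flange sits flush on the collar against a hard stop: the force rises with no travel. The cover is open and the bottle and jar are in place. I'll ease to ~25 N and hand in.

Run:
```python
from h import *
print(step([.521,.0925,.089],-.39+np.pi/2),sensors.current_ee_pos(),sensors.current_width()); print(r.job_done())
```

```text
[-9.00803855  0.35500773 23.85022581] [0.5214506  0.09248366 0.09086243] 0.01360913434317933
the job is handed in; nothing more can be done
None
```

The job is handed in at about 28 s: the cover is clicked open, and the rotor is keyed into the hub and held flush against the spring at about 25 N, with the bottle, jar and tray never touched.

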